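Clean a crackling mixer fader with contact cleaner

ROBOT

A 6-joint arm with a two-finger parallel gripper is mounted at the origin on the work surface; the furniture and walls round the work are solid. World frame = base frame: x ahead of the robot, y to its left, z up, the work surface at z = 0. Lengths are in m, angles in rad, forces in N, time in s.
With the tool pointing down it reaches from about 0.375 to 0.9 m from the base axis. Payload 3.1 kg.
Tool frame: the origin (TCP) lies on the centre line of the jaws, within the pads' length; the fingertips stand 22 mm ahead of it and the grasp point (between the pads) lies 3 mm ahead of it; z points along the fingers, y is the line along which they close (so a half turn about z gives the same grasp; the last joint's range is limited). The gripper opens to 87 mm and grips with 3 to 60 N. Pads are 19 mm wide; open, the fingers measure 117 mm over their backs; the gripper's body (75 mm by 190 mm) begins 51 mm behind the grasp point.
Start: joints at [1.169, 0.527, 1.433, -0, 1.181, -0.178], TCP at [0.138, 0.61, 0.223] pointing down, gripper open.
Joint ranges: [-3.08, 3.08], [-0.75, 2.2], [0.22, 2.44], [-1.43, 4.57], [0, 2.65], [-2.85, 2.85]. Speed limits (rad/s): [2.79, 2.79, 3.14, 3.14, 3.14, 3.14].

INTERFACE

Orientations are given as a unit quaternion [x, y, z, w].
In Python, from bench import robot, viewer, close_job gives the robot as it stands. The module is installed in compiled form; this text tells all that it offers.
- The arm moves only by the tool drive_tool, never from a script. Its argument "moves" is a list that holds one entry, the list of rows, each a list of 7 numbers: the closure, from 0 (fully open) to 1 (shut), then the shift along the tool's x, y, z in mm, then the turn, a rotation vector about the tool's x, y, z in rad. A call has 1 to 20 rows; each row is the pose to reach, as a shift and turn from the pose commanded when the call began, along the tool's axes at that moment; what a row does not reach only later rows make up. A row lasts 1/10 s, in which the tool goes at most 50 mm and 8.59 degrees, less where a joint would pass 70% of its speed; a pose out of reach is approached as far as the arm can. A call with a gripper value outside its range is refused whole. The fingers move at their own pace and stop on an object; "squeeze" is the grip in N (left out, the last holds). Time passes only in rows, so rows that repeat a pose let the fingers close. It gives the time, the measured TCP pose, the force, the opening and the grip force at its end, in the units of the state.
- robot.get_state(): the state, without advancing time (a new reading comes with each control period).
- viewer.read_camera(name): name is "scene" or "top" or "wrist"; returns the picture (420x560x3 uint8, red, green, blue); there is no depth.
- viewer.calibration(name): a dict with "fx", "fy", "cx", "cy" (pixels), "position" and "attitude" of the camera in the world. Camera axes: x right, y down, z forward; pixel columns grow to the right and rows downward; lengths in m; the calibration is good to about 2 mm. A picture is of the moment at which its call begins: read the wrist's pose just before it. calibration takes no time and is no camera call; for the wrist camera it gives the pose at the moment of the call.
- close_job(): hands the job in; it is judged then, once.
Trained networks look in the newest picture that a camera, given by its name, has taken for a name from the list of things; names that differ only in an ending like _2 or _b are one class to them, and where a whole thing is asked for, a point or a joint stands for the part that bears it (a point fixed in the world has none). Each returns a list of dicts, best first, with "conf" (0 to 1); they miss things now and then, are a little off and sometimes report something else, mostly with a low value. They report only what shows in the picture. A call takes as long as a camera call. They do not tell look-alikes from the thing itself.
- viewer.cut_out(label, camera): "pixels" (420x560 bool, what is visible of it) and "point" ([column, row] in pixels, amid what is visible of it).
The state is a dict: "time_s": time; "joints": joint angles; "dq": joint speeds; "joint_efforts": joint torques, N m; "eef_pos": TCP position; "tcp_rot": TCP orientation; "wrist_force": force on the tool from outside, world axes, zero at the start; "ft_torque": the same for the moment, N m; "finger_gap": opening from 0.0 (shut) to 1.0 (fully open); "gripper_force": force on a finger pad.
Only numpy, scipy, OpenCV 4.12 (cv2) and the standard library are available. Lean on these libraries where they do the work, as an engineer would, in place of code of your own. Each camera call takes 0.05 s, during which the arm holds its last target. There are 200 camera calls.

TASK

The loose fader unit from a sound mixer crackles: stand it in the drip tray between the four corner guides, with its red-dot end towards the spray can and its black fader cap still parked near the plain end so that the slot lies open to the jet. Press the can's red nozzle cap right down for a moment and let it spring back up. Then slide the fader cap all the way to the red-dot end and all the way back to the plain end to work the cleaner in, and leave the unit standing in the tray with the things around it undisturbed.

Things in the scene. Friction and masses are not known exactly. Their poses are not given: they have to be found in the camera images.
- station: Fixed plywood board, 164 mm (its x) by 300 mm (its y), 9 mm thick, with a steel drip tray 160 x 170 mm (floor 11 mm, rim 19 mm above the table) centred on the origin, which lies on the table; z up. A white and blue spray can, 45 mm across, stands upright in a clip on the +y side, its axis 155 mm from the origin; its clip's upright and the board end 50 mm beyond.
- aim_spot (a point): Spot that the can's tube is aimed at, over the tray's middle, 32 mm above the tray floor: the middle of the unit's slot belongs here. Axes as the station's. Four corner guides, 16 mm high with flared lips, leave a free space 38 mm (x) by 102 mm (y) round it; at |y| < 33 mm the long sides are open for fingers.
- nozzle_top (a point): Centre of the top of the red sprung nozzle cap (27 mm across, top 19 mm across and slightly dished, 150 mm above the table at rest) on the can. A thin white tube slopes from the cap towards the tray and moves with it; it ends about 45 mm from the can's axis. The cap is pressed straight down.
- nozzle (a joint): Travel of the nozzle cap: 0 up at rest, 0.006 m fully down; sprung, about 3 N starts it and about 8 N holds it fully down, where it meets a hard stop.
- unit_center (a point): Middle of the loose fader unit, 16 mm above its underside. Steel chassis 34 mm (x) by 98 mm (y) under an aluminium face plate 34 x 122 mm that overhangs 12 mm at each end; 32 mm high without fader cap; about 160 g. Slot along y, red dot on the +y end; z up. Grasp it across the 34 mm at its middle: the fader cap then stands between the fingers.
- slot_middle (a point): Middle of the slot on top of the fader unit's face plate, 16 mm above unit_center.
- red_dot (a point): The 8 mm red dot on the face plate, 49.5 mm from the middle of the slot along the unit's +y.
- fader_grip (a point): Middle of the black fader cap, 10.5 mm above the face plate. The cap is 20 mm wide across the slot (unit's x), 11 mm along it (unit's y) and 13 mm high, its underside 4 mm and its top 17 mm above the plate.
- fader (a joint): Position of the fader cap along the slot: 0 at the plain end, 0.060 m at the red-dot end; it stays where it is left and drags with about 1 N. 0.030 is the middle of the slot. It starts between 0 and 0.014.
- tape_roll: Bystander: roll of yellow tape lying flat, 60 mm across, 18 mm high; origin under its middle.
- solder_spool: Bystander: spool of solder with blue flanges, 48 mm across, 40 mm high; origin under its middle.
- handheld: Bystander: opened pocket device lying flat, bare green board in a black half shell, 148 x 71 mm, 17 mm high; origin under its middle.
Not all that is in view belongs to the job. Of the things that look like the part that bears unit_center, the larger one is meant.

How it is judged:
On the way, in this order (a step that is already met when the one before it is completed fails the run):
1. the fader unit stands in the tray between the guides, red dot towards the can (distance between slot_middle and aim_spot below 0.006 m and y of red_dot in the frame of station above 0.04 m and angle between unit_center's own z axis and vertical below 0.06 rad), for 0.2 s.
2. the nozzle cap is pressed right down with the unit in place and the fader parked near the plain end (value of joint nozzle above 0.0045 m and distance between slot_middle and aim_spot below 0.006 m and value of joint fader below 0.02 m), for 0.2 s.
3. the nozzle cap is let up again (value of joint nozzle below 0.001 m), for 0.1 s.
4. the fader is slid fully to the red-dot end, the unit still in the tray (value of joint fader above 0.056 m and distance between slot_middle and aim_spot below 0.008 m).
5. the fader is slid fully back to the plain end (value of joint fader below 0.004 m), for 0.1 s.
At the end, for the whole second after the job is handed in: The fader unit stands upright (within 3 degrees) in the drip tray between the guides, the middle of its slot within 6 mm of the aim spot, red dot towards the can; the fader is within 4 mm of the plain end of its travel; the nozzle cap is fully up (within 1 mm) (all of step 1 and value of joint fader below 0.004 m and value of joint nozzle below 0.001 m); the robot touches nothing.
It fails at once if the tape roll, the solder spool or the opened device is moved by more than 20 mm (distance of any of tape_roll, solder_spool, handheld from where it was at the start of the episode above 0.02 m).
It also fails if it takes over 62 s, if anything falls off the work surface, if the arm or the gripper's body presses on something with over 40 N, if the wrist force passes 120 N, or if a joint passes its speed limit or range.

## Working session

There is one attempt and no reset: what is moved stays moved. The work goes in short steps, Python scripts to look and compute and a tool call to move; the robot and the scene stay as the last step left them, time stands still between calls to the robot, and variables do not carry over. Pictures are saved under pics/ and viewed, at most 10 in all, crops included, and the job is handed in when it is done.

Besides the shell and the picture viewer there is one more tool, called after "Emit:" as name(argument=value, ...) on one line, values as JSON. drive_tool: Moves the arm, as the interface text tells. Its arguments: {"type":"object","properties":{"moves":{"type":"array","items":{"type":"array","items":{"type":"array","items":{"type":"number"}}}},"squeeze":{"type":"number"}},"required":["moves"]}

```bash
mkdir -p pics
cat > h.py <<'E'
import numpy as np, cv2
from scipy.spatial.transform import Rotation as R
from bench import robot, viewer
def snap(n,f=None):
    c=viewer.calibration(n); im=viewer.read_camera(n)
    if f: cv2.imwrite('pics/'+f,im[:,:,::-1])
    return c,im
def rot(c):
    a=np.array(c['attitude'],float)
    return a if a.shape==(3,3) else R.from_quat(a).as_matrix()
def ray(c,px,z):
    p=np.array(c['position']); d=rot(c)@np.array([(px[0]-c['cx'])/c['fx'],(px[1]-c['cy'])/c['fy'],1.])
    return p+d*(z-p[2])/d[2]
def proj(c,X):
    v=rot(c).T@(np.asarray(X)-np.array(c['position'])); return np.array([c['fx']*v[0]/v[2]+c['cx'],c['fy']*v[1]/v[2]+c['cy']])
E
python3 - <<'E'
from h import *
s=robot.get_state();print(s)
for n in ('top','scene'):
    c,im=snap(n,n+'1.png');print(n,c)
    for l in ('station','nozzle_top','unit_center','red_dot','fader_grip','tape_roll','solder_spool','handheld'):
        for d in viewer.cut_out(l,n):
            ys,xs=np.nonzero(d['pixels']);print(l,round(d['conf'],2),np.round(d['point'],1),d['pixels'].sum(),xs.min(),xs.max(),ys.min(),ys.max())
E
```

```text
{'time_s': 0.0, 'joints': array([ 1.16948454e+00,  5.28457756e-01,  1.43388642e+00, -2.22587863e-05,
        1.18139412e+00, -1.78496163e-01]), 'dq': array([-0.00113736, -0.00033893,  0.00034232, -0.00038708, -0.0011996 ,
        0.00075482]), 'joint_efforts': array([ 1.12583530e-03, -4.40043283e+01, -1.76593316e+01,  6.34643831e-02,
        5.81308140e-02, -1.70055200e-04]), 'eef_pos': array([0.13779775, 0.60887702, 0.22168185]), 'tcp_rot': array([ 1.11173218e-01,  9.93800465e-01, -1.03099607e-03, -2.96814770e-04]), 'wrist_force': array([-0.39739998, -0.67341392,  0.64219442]), 'ft_torque': array([0.0070607 , 0.01864202, 0.01121451]), 'gripper_force': 0.0, 'finger_gap': 1.0030636859317834}
top {'fx': 526.9308909833344, 'fy': 526.9308909833344, 'cx': 273.96006503367335, 'cy': 214.3945200481622, 'position': array([0.24920178, 0.18211845, 1.35350501]), 'attitude': array([ 0.7056185 , -0.70343392,  0.06484352, -0.05548489])}
station 0.95 [335.3 219.7] 7169 277 393 187 254
nozzle_top 0.67 [252.1 169.7] 377 242 265 165 188
unit_center 0.82 [231.6 231.6] 698 221 237 208 256
unit_center 0.7
[... 510 characters left out ...]
e': array([ 0.8762698 , -0.19363278,  0.10820695, -0.42772518])}
station 0.97 [316.2 289.9] 8732 256 383 201 348
station 0.61 [250.  213.4] 734 228 272 198 224
nozzle_top 0.6 [298.  207.2] 140 293 304 201 214
nozzle_top 0.17 [314.9 290. ] 8950 257 383 201 349
unit_center 0.79 [249.7 209.6] 729 228 272 198 224
unit_center 0.65 [212.2 193.2] 407 199 229 185 204
red_dot 0.85 [217.7 191.9] 349 200 229 185 202
red_dot 0.81 [252.9 206.9] 708 229 272 198 223
red_dot 0.29 [257.7 168.3] 778 229 279 157 181
fader_grip 0.62 [256.6 201. ] 40 255 261 198 205
tape_roll 0.77 [316.  209.1] 295 305 324 203 221
solder_spool 0.95 [226.8 232.1] 410 216 236 224 248
handheld 0.61 [254.6 165.9] 742 229 278 157 182
```

Run:
```python
import cv2
a=cv2.imread('pics/top1.png')[140:300,120:420];b=cv2.imread('pics/scene1.png')[140:360,180:400]
cv2.imwrite('pics/a.png',cv2.resize(a,(0,0),fx=2.6,fy=2.6,interpolation=2)); cv2.imwrite('pics/b.png',cv2.resize(b,(0,0),fx=2.7,fy=2.7,interpolation=2))
```

```text
(no output)
```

View pics/a.png

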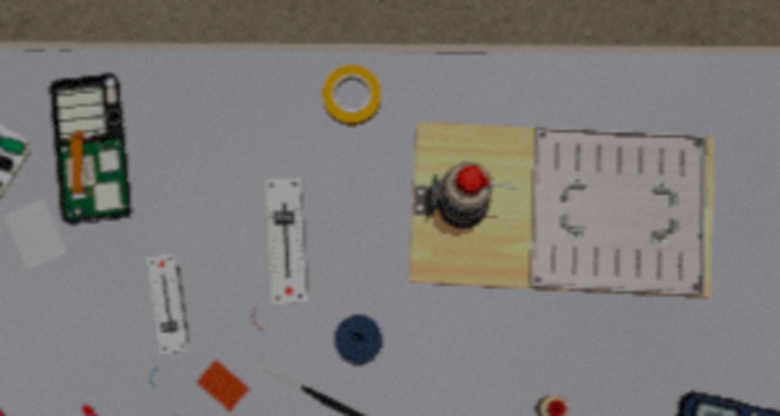

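View pics/b.png

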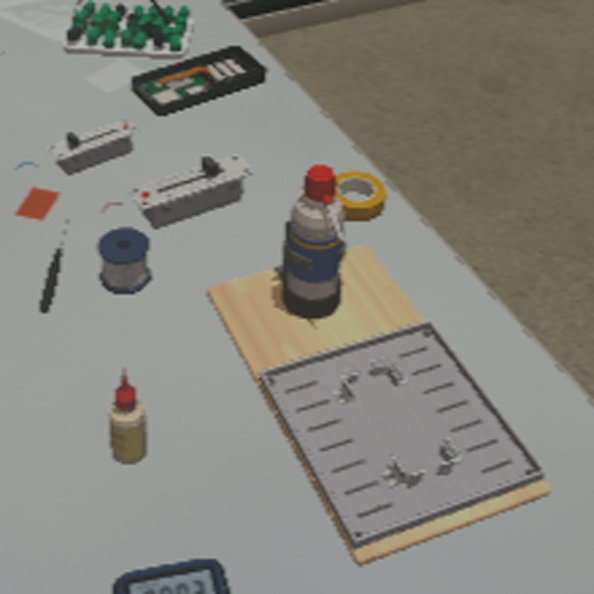

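Run:
```python
from h import *
c=viewer.calibration('top'); print(rot(c).round(3))
f=lambda x,y,z:ray(c,(x/2.6+120,y/2.6+140),z)
T=[f(*p,.019) for p in [(537,127),(710,137),(703,295),(532,288)]]
for t in T: print('tray',t.round(4))
print('ctr',np.mean(T,0).round(4)); 
u=(T[0]+T[3]-T[1]-T[2])[:2]; print('station +y yaw',np.arctan2(u[1],u[0]))
r=f(289,291,.032);k=f(284,181,.032);m=f(285.5,240.5,.032)
print('red',r,'plain',k,'mid',m,'cap',f(284,217,.049)); 
print('nozzle',f(471,178,.15)); print('tape',f(351,95,.018),'spool',f(358,340,.04),'hh',f(92,150,.017))
d=f(288,291,.032)-f(284,216,.045);print(np.arctan2(d[1],d[0]))
w=viewer.calibration('wrist');p=robot.get_state();print(w,R.from_quat(p['tcp_rot']).as_matrix().round(3)); print('camrel',R.from_quat(p['tcp_rot']).inv().apply(np.array(w['position'])-p['eef_pos']))
```

```text
[[ 0.002 -0.986  0.17 ]
 [-1.    -0.004 -0.013]
 [ 0.013 -0.17  -0.985]]
tray [0.5467 0.0283 0.019 ]
tray [ 0.5373 -0.1446  0.019 ]
tray [ 0.3792 -0.1319  0.019 ]
tray [0.3855 0.0356 0.019 ]
ctr [ 0.4622 -0.0532  0.019 ]
station +y yaw 1.5247672600890354
red [0.38050719 0.27211472 0.032     ] plain [0.48846174 0.27870245 0.032     ] mid [0.42969733 0.27628631 0.032     ] cap [0.45017986 0.2768851  0.049     ]
nozzle [0.47055586 0.10316116 0.15      ]
tape [0.57878066 0.21415295 0.018     ] spool [0.33302636 0.20500839 0.04      ] hh [0.52160221 0.47062983 0.017     ]
-3.083959953582014
{'fx': 315.63475495023897, 'fy': 315.63475495023897, 'cx': 275.84460558613694, 'cy': 208.1448276276251, 'position': array([0.07201402, 0.62440611, 0.38517393]), 'attitude': array([0.77541258, 0.61878809, 0.07842961, 0.09841457])} [[-0.975  0.221  0.   ]
 [ 0.221  0.975  0.   ]
 [-0.     0.    -1.   ]]
camrel [ 6.77049621e-02 -9.13876297e-05 -1.62488446e-01]
```

```bash
cat >> h.py <<'E'
def goto(x,y,z,yaw):
    s=robot.get_state(); M=R.from_quat(s['tcp_rot']).as_matrix(); d=M.T@(np.array([x,y,z])-s['eef_pos'])
    Yt=np.array([np.cos(yaw),np.sin(yaw),0]);Zt=np.array([0,0,-1.]);T=np.c_[np.cross(Yt,Zt),Yt,Zt]
    print('t',s['time_s'],'shift mm',(d*1000).round(1),'turn',R.from_matrix(M.T@T).as_rotvec().round(4),'yaw now',np.arctan2(M[1,1],M[0,1]).round(4),'pos',s['eef_pos'].round(4))
E
python3 - <<'E'
from h import *
goto(.432,.275,.22,1.63)
w=viewer.calibration('wrist');p=robot.get_state();print(R.from_quat(p['tcp_rot']).as_matrix().T@rot(w))
E
```

```text
t 0.9 shift mm [-360.6 -261.3    2.7] turn [ 1.00e-04  0.00e+00 -2.82e-01] yaw now 1.348 pos [0.1381 0.6095 0.2227]
[[-9.50169493e-04 -9.68334001e-01 -2.49656485e-01]
 [ 9.99999516e-01 -8.55993479e-04 -4.85793280e-04]
 [ 2.56705827e-04 -2.49656825e-01  9.68334345e-01]]
```

Emit:
drive_tool(moves=[[[0, -361, -261, 3, 0, 0, -0.282], [0, -361, -261, 3, 0, 0, -0.282], [0, -361, -261, 3, 0, 0, -0.282], [0, -361, -261, 3, 0, 0, -0.282], [0, -361, -261, 3, 0, 0, -0.282], [0, -361, -261, 3, 0, 0, -0.282], [0, -361, -261, 3, 0, 0, -0.282], [0, -361, -261, 3, 0, 0, -0.282], [0, -361, -261, 3, 0, 0, -0.282], [0, -361, -261, 3, 0, 0, -0.282], [0, -361, -261, 3, 0, 0, -0.282], [0, -361, -261, 3, 0, 0, -0.282], [0, -361, -261, 3, 0, 0, -0.282]]])

```text
time_s: 2.2
eef_pos: [0.4312, 0.2763, 0.2196]
tcp_rot: [-0.031, 1.0, 0.0, -0.0]
wrist_force: [0.4, 0.4, 0.1]
finger_gap: 1.003
gripper_force: 0.0
```

Run:
```python
from h import *
c,im=snap('wrist','w1.png')
for l in ('unit_center','red_dot','fader_grip'):
    for d in viewer.cut_out(l,'wrist'):
        ys,xs=np.nonzero(d['pixels']);print(l,round(d['conf'],2),np.round(d['point'],1),d['pixels'].sum(),xs.min(),xs.max(),ys.min(),ys.max(),cv2.minAreaRect(np.c_[xs,ys].astype(np.float32)))
h=cv2.cvtColor(im,cv2.COLOR_RGB2HSV); m=((h[...,0]<8)|(h[...,0]>172))&(h[...,1]>120)&(h[...,2]>80)
n,_,st,ce=cv2.connectedComponentsWithStats(m.astype(np.uint8))
for i in range(1,n):
    if st[i,4]>20: print(st[i],ce[i],ray(c,ce[i],.032))
```

```text
unit_center 0.86 [276.5 183.2] 3329 260 293 134 241 ((276.15618896484375, 187.4669647216797), (107.64178466796875, 32.55813980102539), 88.36341857910156)
unit_center 0.64 [273.5 209.8] 163 268 284 205 215 ((276.0, 210.0), (10.0, 16.0), 90.0)
unit_center 0.62 [381.6 139.6] 2430 364 395 95 183 ((379.3139343261719, 139.0326385498047), (87.94544219970703, 30.20559310913086), 89.14490509033203)
unit_center 0.25 [214.6  95.6] 1875 190 239 71 119 ((215.00003051757812, 96.50001525878906), (51.61879348754883, 44.547725677490234), 45.0)
red_dot 0.83 [276.2 186.2] 3158 261 291 134 240 ((276.0, 187.0), (106.0, 30.0), 90.0)
red_dot 0.64 [375.9 138.2] 2528 364 395 95 183 ((379.5, 139.0), (88.0, 31.0), 90.0)
fader_grip 0.57 [383.8 116.9] 142 377 393 114 123 ((384.981689453125, 118.33536529541016), (8.392796516418457, 16.675161361694336), 83.6598129272461)
fader_grip 0.53 [273.9 209.1] 176 268 285 205 215 ((276.5, 210.0), (10.0, 17.0), 90.0)
[ 0  0  6 10 52] [2.25       3.94230769] [ 0.26315487 -0.00339248  0.032     ]
[353   0  35  37 256] [370.1640625  23.5234375] [0.2584932  0.35963374 0.032     ]
[446   0  21  55 490] [454.40204082  27.54897959] [0.25700047 0.44407759 0.032     ]
[484   0  19  39 367] [494.52588556  17.76839237] [0.24595902 0.48203553 0.032     ]
[515   0  45  78 857] [541.40256709  35.96966161] [0.25925987 0.53283582 0.032     ]
[538   0  22  47 217] [548.7281106   20.05069124] [0.24471094 0.53623869 0.032     ]
[ 317   40   45   49 1128] [338.99911348  64.40159574] [0.29780632 0.33280346 0.032     ]
[273 142   7   7  39] [276.         144.58974359] [0.38228186 0.27320738 0.032     ]
[382 172   5   6  21] [383.9047619  174.42857143] [0.40761185 0.39526154 0.032     ]
```

View pics/w1.png

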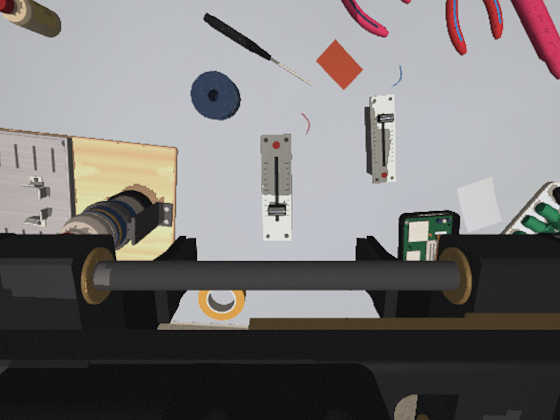

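Run:
```python
from h import *
c,im=snap('wrist')
g=cv2.cvtColor(im,cv2.COLOR_RGB2GRAY).astype(float)
e=np.abs(cv2.Sobel(g,cv2.CV_64F,1,0,ksize=3)); P=[]
d=max(viewer.cut_out('unit_center','wrist'),key=lambda d:d['pixels'].sum()*(d['point'][0]<320))['pixels']
A=[]
for r in range(140,236,3):
    xs=np.nonzero(d[r])[0]
    if len(xs)>20: A.append((ray(c,(xs.min()-.5,r),.032),ray(c,(xs.max()+.5,r),.032)))
A=np.array(A); w=np.linalg.norm(A[:,0]-A[:,1],axis=1); print('width',w.round(4)[::4])
mid=A.mean(1); 
k=np.polyfit(mid[:,0],mid[:,1],1); print('slope',k,'yaw +y', np.arctan2(-k[0],-1))
ys=np.nonzero(d.any(1))[0]
a=ray(c,(276.5,ys.min()-.5),.032);b=ray(c,(276.5,ys.max()+.5),.032);print('ends',a,b,(a+b)/2,np.linalg.norm(a-b))
red=ray(c,(276,144.6),.032); print('red->mid x',red[0]+.0495); cap=ray(c,(276.5,210),.049); print('cap',cap)
x=(a+b)[0]/2; y=np.polyval(k,x); print(x,y); goto(x,y,.0205,np.arctan2(-k[0],-1)-np.pi/2+2*np.pi)
```

```text
width [0.1249 0.1951 0.1958 0.1977 0.1996 0.2004 0.2012 0.2032]
slope [-0.00596351  0.06529122] yaw +y 3.1356292154079632
ends [0.36485234 0.27246782 0.032     ] [0.51880947 0.28182517 0.032     ] [0.44183091 0.2771465  0.032     ] 0.1542412375285838
red->mid x 0.432398635880457
cap [0.4519298  0.27772936 0.049     ]
0.4418309071629607 0.06265635357430718
t 2.5 shift mm [   3.1 -213.3  199.2] turn [-0.      0.      0.0665] yaw now 1.6313 pos [0.432  0.2758 0.2197]
```

Run:
```python
from h import *
c,im=snap('wrist')
d=[q['pixels'] for q in viewer.cut_out('unit_center','wrist') if q['pixels'][170:200,262:290].mean()>.5 and q['pixels'].sum()<6000][0]
A=[]
for r in range(140,236,3):
    xs=np.nonzero(d[r])[0]
    if len(xs)>20: A.append((ray(c,(xs.min(),r+.5),.032),ray(c,(xs.max()+1,r+.5),.032)))
A=np.array(A); w=np.linalg.norm(A[:,0]-A[:,1],axis=1); print('width',w.round(4)[::4])
mid=A.mean(1); 
k=np.polyfit(mid[:,0],mid[:,1],1); print('slope',k)
ys=np.nonzero(d.any(1))[0]
a=ray(c,(276.5,ys.min()),.032);b=ray(c,(276.5,ys.max()+1),.032);print('ends',a,b,(a+b)/2,np.linalg.norm(a-b))
x=(a+b)[0]/2; y=np.polyval(k,x); print(x,y); goto(x,y,.0205,np.arctan(k[0])+np.pi/2)
```

```text
width [0.0347 0.034  0.0343 0.0346 0.0338 0.0353 0.0333 0.0337]
slope [0.06859397 0.24698931]
ends [0.37090245 0.2725624  0.032     ] [0.4943988  0.27998485 0.032     ] [0.43265062 0.27627362 0.032     ] 0.1237192044438368
0.43265062192001763 0.2766665365314436
t 2.6 shift mm [ -0.4   1.1 199.2] turn [ 0.      0.0001 -0.0086] yaw now 1.6307 pos [0.4323 0.2755 0.2197]
```

Emit:
drive_tool(moves=[[[0, 0, 1, 50, 0, 0, -0.008], [0, 0, 1, 95, 0, 0, -0.008], [0, 0, 1, 135, 0, 0, -0.008], [0, 0, 1, 165, 0, 0, -0.008], [0, 0, 1, 185, 0, 0, -0.008], [0, 0, 1, 193, 0, 0, -0.008], [0, 0, 1, 193, 0, 0, -0.008], [0.62, 0, 1, 193, 0, 0, -0.008], [1, 0, 1, 193, 0, 0, -0.008], [1, 0, 1, 193, 0, 0, -0.008], [1, 0, 1, 193, 0, 0, -0.008], [1, 0, 1, 193, 0, 0, -0.008], [1, 0, 1, 193, 0, 0, -0.008], [1, 0, 1, 193, 0, 0, -0.008]]], squeeze=25)

```text
time_s: 4.0
eef_pos: [0.4324, 0.2762, 0.0267]
tcp_rot: [-0.034, 0.999, 0.0, 0.0]
wrist_force: [-0.1, -1.0, -0.1]
finger_gap: 0.45
gripper_force: 0.0
```

Emit:
drive_tool(moves=[[[1, 0, 0, 0, 0, 0, 0], [1, 0, 0, 0, 0, 0, 0], [1, 0, 0, 0, 0, 0, 0], [1, 0, 0, 0, 0, 0, 0]]])

```text
time_s: 4.4
eef_pos: [0.4324, 0.2763, 0.0267]
tcp_rot: [-0.034, 0.999, 0.0, 0.0]
wrist_force: [0.4, -0.1, 1.2]
finger_gap: 0.385
gripper_force: 25.0
```

```bash
python3 -c "
from h import *
goto(.46,-.16,.27,-.046)"
```

```text
t 4.4 shift mm [   1.8 -437.1 -243.4] turn [1.000e-04 0.000e+00 1.684e+00] yaw now 1.638 pos [0.4324 0.2763 0.0267]
```

Emit:
drive_tool(moves=[[[1, 0, 0, -30, 0, 0, 0], [1, 0, 0, -80, 0, 0, 0], [1, 0, 0, -130, 0, 0, 0], [1, 0, 0, -180, 0, 0, 0], [1, 0, -5, -225, 0, 0, 0.05], [1, 0, -20, -243, 0, 0, 0.14], [1, 0, -50, -243, 0, 0, 0.28], [1, 0, -85, -243, 0, 0, 0.42], [1, 1, -120, -243, 0, 0, 0.56], [1, 1, -155, -243, 0, 0, 0.7], [1, 1, -190, -243, 0, 0, 0.84], [1, 1, -225, -243, 0, 0, 0.98], [1, 1, -260, -243, 0, 0, 1.12], [1, 1, -295, -243, 0, 0, 1.26], [1, 2, -330, -243, 0, 0, 1.4], [1, 2, -365, -243, 0, 0, 1.54], [1, 2, -400, -243, 0, 0, 1.66], [1, 2, -425, -243, 0, 0, 1.684], [1, 2, -437, -243, 0, 0, 1.684], [1, 2, -437, -243, 0, 0, 1.684]]])

```text
time_s: 6.4
eef_pos: [0.4595, -0.1609, 0.2692]
tcp_rot: [0.724, 0.69, -0.0, -0.0]
wrist_force: [0.4, 0.8, -0.8]
finger_gap: 0.386
gripper_force: 25.0
```

Run:
```python
from h import *
c,im=snap('wrist','w2.png'); np.save('c2.npy',c,allow_pickle=True); print(c['position'])
c,im=snap('top','t2.png')
goto(.462,-.053,.27,-.046)
```

```text
[ 0.46308121 -0.09326904  0.43172666]
t 6.5 shift mm [105.8  -1.9  -0.6] turn [-0.0015 -0.0017  0.0003] yaw now -0.0457 pos [ 0.4591 -0.1588  0.2692]
```

View pics/w2.png

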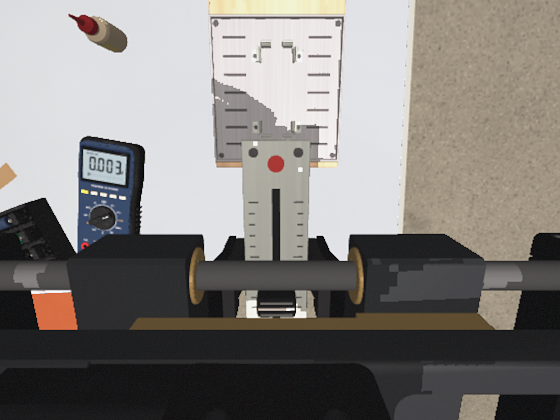

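Run:
```python
import cv2
a=cv2.imread('pics/w2.png')[5:205,195:365]
cv2.imwrite('pics/w2z.png',cv2.resize(a,(0,0),fx=3,fy=3,interpolation=cv2.INTER_NEAREST))
```

```text
(no output)
```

View pics/w2z.png

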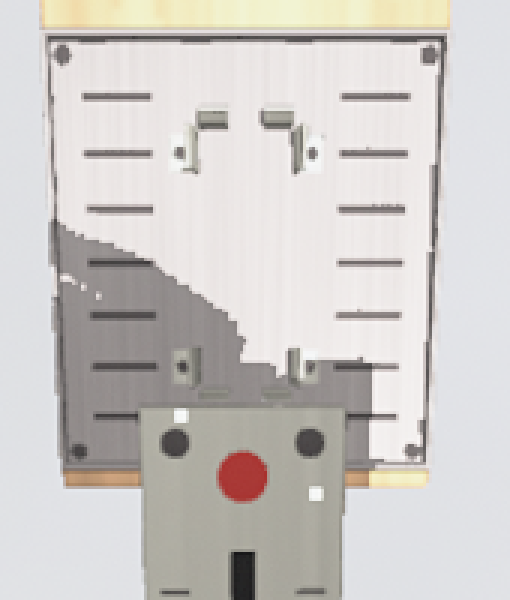

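Run:
```python
from h import *
c=np.load('c2.npy',allow_pickle=True).item()
f=lambda x,y,z:ray(c,((x+.5)/3-.5+195,(y+.5)/3-.5+5),z)[:2]
def rep(n,P,z):
    Q=np.array([f(*p,z) for p in P]); u=Q[0]+Q[1]-Q[2]-Q[3]; v=Q[1]+Q[2]-Q[0]-Q[3]
    print(n,Q.mean(0).round(4),'yaw',np.arctan2(u[1],u[0]).round(4),np.arctan2(v[1],v[0]).round(4)+np.pi/2,'dims',np.linalg.norm(v)/2,np.linalg.norm(u)/2)
rep('rim',[(42,32),(446,32),(424,468),(64,467)],.019)
rep('screws',[(63,55),(429,55),(411,451),(79,452)],.012)
rep('slits',[(83,97),(411,97),(403,367),(93,367)],.011)
rep('guidefeet',[(180,153),(312,153),(310,367),(182,367)],.012)
for z in (.26,.275): 
  r=f(242.5,476,z); print('dot',r)
  a,b=f(140,407,z),f(343.5,407,z); print('plate end',a,b,np.linalg.norm(a-b))
s=robot.get_state();print(s['eef_pos'])
w=viewer.calibration('wrist');print(w['position'])
```

```text
rim [ 0.465  -0.0515] yaw 1.5224 1.5206963267948965 dims 0.1565453651173413 0.16835323574909658
screws [ 0.4656 -0.0514] yaw 1.52 1.5235963267948966 dims 0.145605242031781 0.15607006579232374
slits [ 0.467  -0.0409] yaw 1.5272 1.5220963267948966 dims 0.1327264079156126 0.10528014174539262
guidefeet [ 0.4659 -0.0513] yaw 1.5228 1.5220963267948966 dims 0.054342742677787714 0.0843723421505853
dot [ 0.46185181 -0.11236857]
plate end [ 0.44427894 -0.0993018 ] [ 0.48034846 -0.10105572] 0.036112131443900276
dot [ 0.46195919 -0.11070026]
plate end [ 0.44592129 -0.09877485] [ 0.4788402  -0.10037557] 0.03295780478899498
[ 0.45906838 -0.1587634   0.26921022]
[ 0.46259634 -0.09133513  0.43182682]
```

```bash
python3 -c "
from h import *
goto(.4655,-.052,.08,1.522-np.pi/2)"
```

```text
t 6.5 shift mm [106.6   1.8 189.4] turn [-0.0015 -0.0016  0.0031] yaw now -0.0457 pos [ 0.4591 -0.1588  0.2692]
```

Emit:
drive_tool(moves=[[[1, 30, 1, 10, 0, 0, 0.003], [1, 75, 2, 40, 0, 0, 0.003], [1, 106, 3, 85, 0, 0, 0.003], [1, 107, 4, 130, 0, 0, 0.003], [1, 107, 5, 170, 0, 0, 0.003], [1, 107, 5, 189, 0, 0, 0.003], [1, 107, 5, 189, 0, 0, 0.003], [1, 107, 5, 189, 0, 0, 0.003], [1, 107, 5, 189, 0, 0, 0.003]]])

```text
time_s: 7.4
eef_pos: [0.4707, -0.0531, 0.0821]
tcp_rot: [0.724, 0.69, 0.001, 0.001]
wrist_force: [-0.2, -0.5, -1.9]
finger_gap: 0.388
gripper_force: 25.0
```

Run:
```python
from h import *
c,im=snap('wrist','w3.png'); np.save('c3.npy',c,allow_pickle=True)
cv2.imwrite('pics/w3z.png',cv2.resize(im[20:290,130:420,::-1],(0,0),fx=2.2,fy=2.2,interpolation=cv2.INTER_NEAREST))
goto(.4655,-.052,.0375,1.522-np.pi/2)
```

```text
t 7.45 shift mm [ 1.1 -5.5 44.7] turn [0.0033 0.001  0.0003] yaw now -0.0485 pos [ 0.4708 -0.0533  0.0822]
```

View pics/w3z.png

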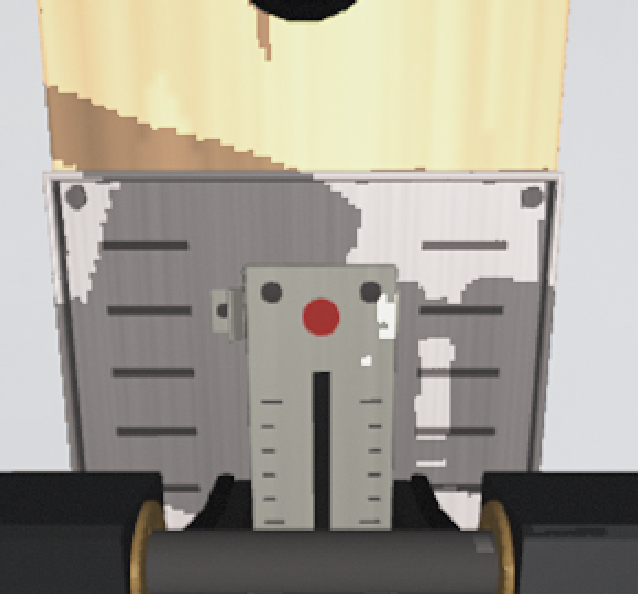

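Run:
```python
from h import *
c=np.load('c3.npy',allow_pickle=True).item()
f=lambda x,y,z:ray(c,((x+.5)/2.2-.5+130,(y+.5)/2.2-.5+20),z)[:2]
a,b=f(76,196,.012),f(531,196,.012);print(a,b,(a+b)/2,np.linalg.norm(b-a))
a2,b2=f(43,173,.019),f(563,173,.019);print(a2,b2,(a2+b2)/2,np.linalg.norm(b2-a2))
zt=.0822+.0055
d=f(321,317,zt);e=f(246,266,zt),f(397,266,zt);s=f(321,373,zt);print('dot',d,'end',sum(e)/2,np.linalg.norm(e[0]-e[1]))
u=np.array([np.cos(1.522),np.sin(1.522)])
print('unit mid from dot',d-.0495*u,'from end',sum(e)/2-.061*u,'station ctr',(a+b)/2-.078*u,(a2+b2)/2-.085*u, c['position'])
```

```text
[0.3966513 0.0305258] [0.5419701  0.02340196] [0.4693107  0.02696388] 0.1454933091212665
[0.38977776 0.03726191] [0.54958963 0.02944169] [0.4696837 0.0333518] 0.1600030936342318
dot [ 0.47318521 -0.00318498] end [0.47385445 0.00803048] 0.033373436614904654
unit mid from dot [ 0.47077075 -0.05262606] from end [ 0.47087905 -0.05289692] station ctr [ 0.4655061  -0.05094328] [ 0.46553766 -0.05154703] [0.47370808 0.01472205 0.24450041]
```

Emit:
drive_tool(moves=[[[1, 1.1, -5.4, 0, 0.003, 0.001, 0], [1, 1.1, -5.4, 8, 0.003, 0.001, 0], [1, 1.1, -5.4, 16, 0.003, 0.001, 0], [1, 1.1, -5.4, 24, 0.003, 0.001, 0], [1, 1.1, -5.4, 32, 0.003, 0.001, 0], [1, 1.1, -5.4, 38, 0.003, 0.001, 0], [1, 1.1, -5.4, 42, 0.003, 0.001, 0], [1, 1.1, -5.4, 44, 0.003, 0.001, 0], [1, 1.1, -5.4, 44, 0.003, 0.001, 0], [1, 1.1, -5.4, 44, 0.003, 0.001, 0]]])

```text
time_s: 8.45
eef_pos: [0.4639, -0.0518, 0.0375]
tcp_rot: [0.724, 0.69, -0.001, -0.002]
wrist_force: [-2.4, 0.2, 8.8]
finger_gap: 0.386
gripper_force: 25.0
```

```bash
python3 -c "
from h import *
goto(.4655,-.0515,.0375,-.0488)
print(robot.get_state()['wrist_force'])"
```

```text
t 8.45 shift mm [ 0.4  1.6 -0. ] turn [-0.0034 -0.0009  0.0002] yaw now -0.0486 pos [ 0.4639 -0.0518  0.0375]
[-2.37691092  0.19508727  8.83335646]
```

Emit:
drive_tool(moves=[[[0.2, 0, 0, 0, 0, 0, 0], [0.2, 0, 0, 0, 0, 0, 0], [0.2, 0, 0, 0, 0, 0, 0], [0.2, 0, 0, 0, 0, 0, 0], [0.2, 0, 0, 0, 0, 0, 0], [0.2, 0, 0, -10, -0.0035, 0, 0], [0.2, 0, 0, -40, -0.0035, 0, 0], [0.2, 0, 0, -85, -0.0035, 0, 0], [0.2, 0, 0, -130, -0.0035, 0, 0], [0.2, 0, 1, -180, -0.0035, 0, 0], [1, 0, 1, -215, -0.0035, 0, 0], [1, 0, 1, -215, -0.0035, 0, 0], [1, 0, 1, -215, -0.0035, 0, 0]]])

```text
time_s: 9.75
eef_pos: [0.4658, -0.0521, 0.2527]
tcp_rot: [0.724, 0.69, 0.001, 0.001]
wrist_force: [0.2, 0.1, -1.2]
finger_gap: 0.611
gripper_force: 0.0
```

Run:
```python
from h import *
c,im=snap('wrist','w4.png'); np.save('c4.npy',c,allow_pickle=True)
cv2.imwrite('pics/w4z.png',cv2.resize(im[0:270,130:430,::-1],(0,0),fx=2.2,fy=2.2,interpolation=cv2.INTER_NEAREST))
goto(.473,.03,.27,-.0488)
```

```text
t 9.8 shift mm [ 82.2   3.9 -18.4] turn [-0.0004 -0.0013 -0.0001] yaw now -0.0489 pos [ 0.465  -0.0519  0.2514]
```

View pics/w4z.png

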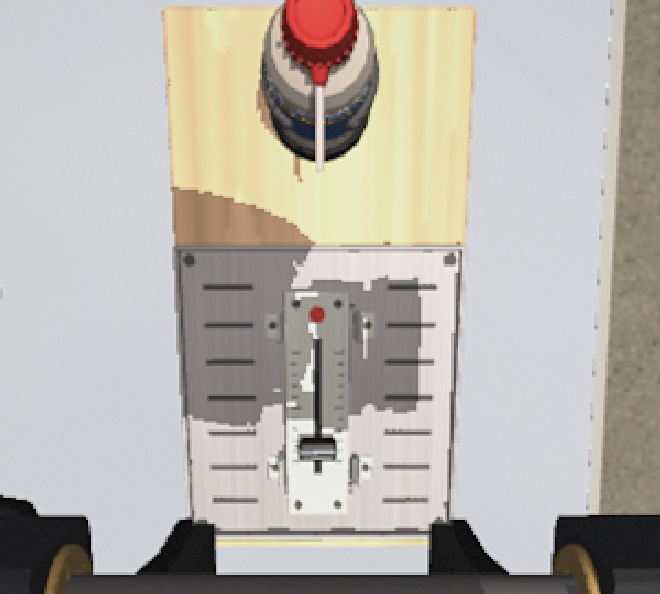

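Run:
```python
from h import *
c=np.load('c4.npy',allow_pickle=True).item()
f=lambda x,y,z:ray(c,((x+.5)/2.2-.5+130,(y+.5)/2.2-.5),z)[:2]
u=np.array([np.cos(1.522),np.sin(1.522)])
a=[f(188,260,.012),f(450,260,.012)];print('station',sum(a)/2-.078*u)
d=f(317,315,.043);p=(f(287,292,.043)+f(350,292,.043))/2;q=(f(288,515,.043)+f(349,515,.043))/2
print('mid dot',d-.0495*u,'ends',(p+q)/2,np.linalg.norm(p-q))
cap=f(318.5,442,.06);print('cap',cap,'fader',30+1000*(cap-(p+q)/2)@u)
n=proj(c,[.4731,.1035,.15]);print('nozzle exp px',(n-[130,0])*2.2, 'top at seen',f(320,22,.15))
```

```text
station [ 0.46542584 -0.05175843]
mid dot [ 0.46429679 -0.05182207] ends [ 0.46497916 -0.05191586] 0.1226335710456453
cap [ 0.46423607 -0.06689793] fader 14.999522426002486
nozzle exp px [318.09000577  10.20018953] top at seen [0.4733731  0.10011556]
```

Emit:
drive_tool(moves=[[[1, 20, 1, -10, 0, -0.001, 0], [1, 55, 3, -18, 0, -0.001, 0], [1, 82, 4, -18, 0, -0.001, 0], [1, 82, 4, -18, 0, -0.001, 0], [1, 82, 4, -18, 0, -0.001, 0], [1, 82, 4, -18, 0, -0.001, 0]]])

```text
time_s: 10.4
eef_pos: [0.4733, 0.0289, 0.2686]
tcp_rot: [0.724, 0.689, -0.001, -0.001]
wrist_force: [0.1, -0.0, 0.4]
finger_gap: 0.04
gripper_force: 0.0
```

Run:
```python
from h import *
c,im=snap('wrist','w5.png')
cv2.imwrite('pics/w5z.png',cv2.resize(im[60:260,180:380,::-1],(0,0),fx=3,fy=3,interpolation=cv2.INTER_NEAREST))
for z in (.15,):
  n=proj(c,[.4731,.1035,z]);print('nozzle exp zoom px',(n-[180,60])*3)
h=cv2.cvtColor(im,cv2.COLOR_RGB2HSV); m=((h[...,0]<8)|(h[...,0]>172))&(h[...,1]>120)&(h[...,2]>60)
n,_,st,ce=cv2.connectedComponentsWithStats(m.astype(np.uint8))
for i in range(1,n):
    if st[i,4]>100: print(st[i],ce[i],ray(c,ce[i],.15))
goto(.4731,.1035,.2,-.0488)
```

```text
nozzle exp zoom px [274.16279604 175.87678538]
[257 103  30  37 739] [271.53991881 119.33423545] [0.47319891 0.10290956 0.15      ]
[ 93 195  23  14 199] [106.49246231 201.81909548] [0.31828776 0.03788981 0.15      ]
t 10.45 shift mm [74.7 -4.  68.8] turn [-0.0016  0.0001 -0.0013] yaw now -0.0501 pos [0.4735 0.0287 0.2688]
```

View pics/w5z.png

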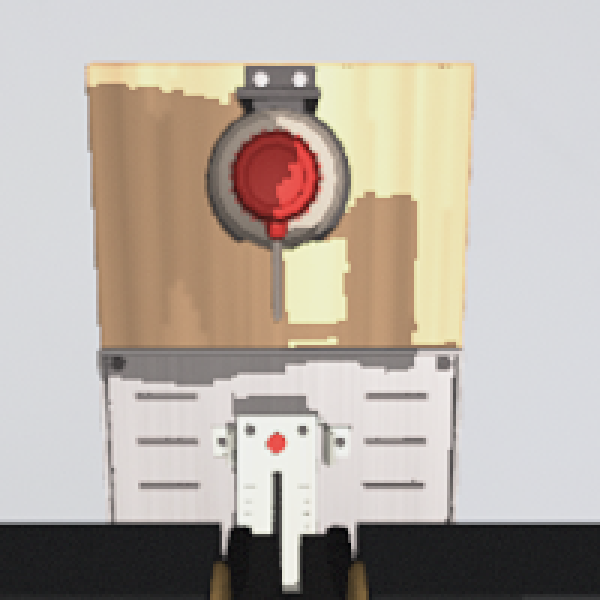

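Emit:
drive_tool(moves=[[[1, 30, -2, 0, -0.001, 0, 0], [1, 65, -4, 10, -0.001, 0, 0], [1, 75, -4, 45, -0.001, 0, 0], [1, 75, -4, 75, -0.001, 0, 0], [1, 75, -4, 84, -0.001, 0, 0], [1, 75, -4, 84, -0.001, 0, 0], [1, 75, -4, 84, -0.001, 0, 0]]])

```text
time_s: 11.15
eef_pos: [0.4747, 0.1039, 0.1865]
tcp_rot: [0.725, 0.689, 0.001, 0.001]
wrist_force: [-1.1, -0.1, -0.3]
finger_gap: 0.006
gripper_force: 0.0
```

```bash
python3 -c "
from h import *
goto(.4732,.1037,.1655,-.0488)"
```

```text
t 11.15 shift mm [-0.3 -1.5 20.9] turn [ 0.0029  0.     -0.0014] yaw now -0.0502 pos [0.4747 0.1039 0.1865]
```

Emit:
drive_tool(moves=[[[1, 0, -1.5, 6, 0, 0, 0], [1, 0, -1.5, 12, 0, 0, 0], [1, 0, -1.5, 15, 0, 0, 0], [1, 0, -1.5, 17, 0, 0, 0], [1, 0, -1.5, 19, 0, 0, 0], [1, 0, -1.5, 20.5, 0, 0, 0], [1, 0, -1.5, 20.5, 0, 0, 0], [1, 0, -1.5, 20.5, 0, 0, 0]]])

```text
time_s: 11.95
eef_pos: [0.4723, 0.1047, 0.1652]
tcp_rot: [0.724, 0.69, 0.001, 0.001]
wrist_force: [-0.2, 0.3, 0.2]
finger_gap: 0.002
gripper_force: 0.0
```

Run:
```python
from h import *
c,im=snap('scene','s6.png'); print(robot.get_state()['wrist_force'],proj(c,[.4732,.1037,.15]))
c2,im2=snap('wrist')
a=cv2.resize(im[130:290,200:360,::-1],(560,560),interpolation=cv2.INTER_CUBIC)
cv2.imwrite('pics/s6z.png',a)
```

```text
[-0.37766413  0.1479869   0.33139247] [298.33870143 203.18665955]
```

View pics/s6z.png

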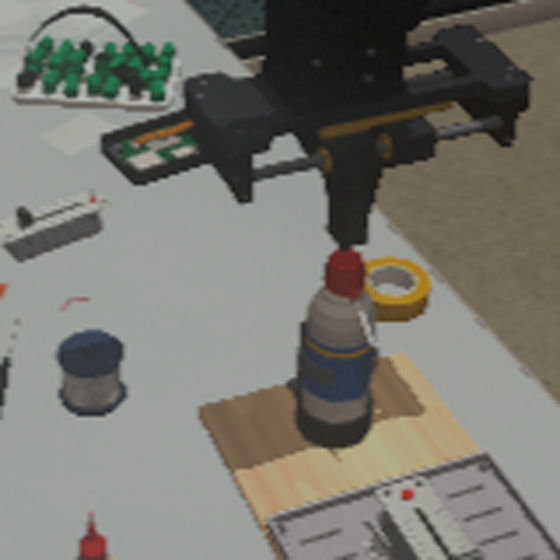

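Emit:
drive_tool(moves=[[[1, 0, 0, 2, 0, 0, 0], [1, 0, 0, 4, 0, 0, 0], [1, 0, 0, 4, 0, 0, 0]]])

```text
time_s: 12.35
eef_pos: [0.472, 0.1046, 0.1609]
tcp_rot: [0.724, 0.69, 0.0, 0.0]
wrist_force: [-0.1, 0.4, 0.5]
finger_gap: 0.007
gripper_force: 0.0
```

Emit:
drive_tool(moves=[[[1, 0, 0, 1.5, 0, 0, 0], [1, 0, 0, 3, 0, 0, 0], [1, 0, 0, 3, 0, 0, 0]]])

```text
time_s: 12.65
eef_pos: [0.4721, 0.1046, 0.158]
tcp_rot: [0.724, 0.69, 0.0, 0.0]
wrist_force: [-0.5, -0.2, -0.7]
finger_gap: 0.001
gripper_force: 0.0
```

Run:
```python
from h import *
c,im=snap('scene','s7.png')
for f in ('scene1','s6','s7'):
    i=cv2.imread(f'pics/{f}.png'); h=cv2.cvtColor(i,cv2.COLOR_BGR2HSV); m=((h[...,0]<8)|(h[...,0]>172))&(h[...,1]>120)&(h[...,2]>50)
    m[:190]=0;m[225:]=0;m[:,:285]=0;m[:,312:]=0; ys,xs=np.nonzero(m); print(f,m.sum(),xs.mean(),ys.mean(),xs.min(),xs.max(),ys.min(),ys.max())
i=cv2.imread('pics/s7.png')
g=cv2.cvtColor(i,cv2.COLOR_BGR2GRAY)
R_=i[...,2].astype(int)
print('gray/red-ness columns 290-308, rows 190-212')
for y in range(190,214): print(y,' '.join('%3d/%3d'%(R_[y,x],i[y,x,1]) for x in range(291,307,1)))
for z in (.15,.144,.136): print(z,proj(c,[.4732,.1037,z]))
```

```text
scene1 129 298.1782945736434 207.57364341085272 293 303 201 214
s6 125 298.128 207.68 293 303 201 214
s7 113 298.1061946902655 208.28318584070797 293 303 202 214
gray/red-ness columns 290-308, rows 190-212
190 152/156 151/155 119/122  38/ 38  37/ 37  37/ 37  38/ 37  37/ 37  38/ 37  38/ 38  41/ 40  37/ 36  38/ 38  37/ 36  37/ 35 117/120
191 152/155 152/155 120/123  37/ 37  37/ 36  37/ 37  37/ 37  37/ 36  39/ 37  39/ 38  39/ 38  39/ 38  39/ 38  38/ 37  53/ 52 121/124
192 153/156 152/156 121/123  38/ 38  38/ 37  39/ 37  38/ 37  38/ 37  39/ 38  40/ 39  40/ 39  40/ 39  39/ 38  37/ 36  53/ 52 122/124
193 152/156 136/138  85/ 87  39/ 38  38/ 38  38/ 37  36/ 36  38/ 38  37/ 37  40/ 39  39/ 39  39/ 39  37/ 37  37/ 36 116/119 152/155
194 152/156 134/137  83/ 85  39/ 37  38/ 37  39/ 39  38/ 37  37/ 37  40/ 39  40/ 39  39/ 38  40/ 39  38/ 37  37/ 37 118/120 153/156
195 152/156 125/127  57/ 58  39/ 39  39/ 38  39/ 38  39/ 39  38/ 37  39/ 38  40/ 38  40/ 39  40/ 39  38/ 37  52/ 52 122/124 153/157
196 153/156 124/127  54/ 55  39/ 39  38/ 39  39/ 38  37/ 37  40/ 39  40/ 39  41/ 40  40/ 39  40/ 39  4
[... 1672 characters left out ...]
1  91/ 42  91/ 41  90/ 41  88/ 41  85/ 40  82/ 40 130/104 137/119 104/ 98
210 154/157 129/125  81/ 42  81/ 42  85/ 42  89/ 42  89/ 41  90/ 42  90/ 41  89/ 42  88/ 41  84/ 41  81/ 40 128/103 149/137 127/124
211 155/158 130/126  81/ 42  82/ 42  86/ 42  90/ 42  91/ 42  90/ 43  89/ 42  86/ 42  83/ 41  82/ 41  82/ 41 138/ 99 156/134 125/123
212 124/122 100/ 84  93/ 61  82/ 41  83/ 42  85/ 42  87/ 42  86/ 41  88/ 41  98/ 42  99/ 43  88/ 42  97/ 56 144/104 160/124 150/131
213 100/ 93 110/102 114/100  99/ 73  87/ 48  85/ 42  86/ 42  84/ 42  90/ 41 103/ 42 109/ 43  97/ 57  90/ 77 108/ 94 147/115 167/127
0.15 [298.33870143 203.18665955]
0.144 [298.16715648 205.36383787]
0.136 [297.9406484 208.2385856]
```

Emit:
drive_tool(moves=[[[1, 0, 0, 1.5, 0, 0, 0], [1, 0, 0, 3, 0, 0, 0], [1, 0, 0, 3, 0, 0, 0]]])

```text
time_s: 13.0
eef_pos: [0.4721, 0.1047, 0.155]
tcp_rot: [0.724, 0.69, 0.0, 0.0]
wrist_force: [0.1, 0.4, -0.2]
finger_gap: 0.002
gripper_force: 0.0
```

Emit:
drive_tool(moves=[[[1, 0, 0, 1, 0, 0, 0], [1, 0, 0, 2, 0, 0, 0], [1, 0, 0, 2, 0, 0, 0]]])

```text
time_s: 13.3
eef_pos: [0.4721, 0.1047, 0.1531]
tcp_rot: [0.724, 0.69, 0.0, 0.0]
wrist_force: [-0.4, -0.3, -0.5]
finger_gap: 0.007
gripper_force: 0.0
```

Run:
```python
from h import *
c,im=snap('scene','s8.png')
i=cv2.imread('pics/s8.png'); h=cv2.cvtColor(i,cv2.COLOR_BGR2HSV); m=((h[...,0]<8)|(h[...,0]>172))&(h[...,1]>120)&(h[...,2]>50)
m[:190]=0;m[225:]=0;m[:,:285]=0;m[:,312:]=0; ys,xs=np.nonzero(m); print(m.sum(),xs.mean(),ys.mean(),xs.min(),xs.max(),ys.min(),ys.max())
w,imw=snap('wrist','w8.png')
A=cv2.resize(i[150:250,240:350],(0,0),fx=3.6,fy=3.6,interpolation=2);B=cv2.resize(imw[100:290,180:380,::-1],(0,0),fx=1.9,fy=1.9)[:360]
cv2.imwrite('pics/m8.png',np.hstack([A,B]))
print(robot.get_state()['wrist_force'],robot.get_state()['eef_pos'])
```

```text
96 298.0833333333333 209.09375 293 303 204 214
[ 0.09787419  0.10331949 -0.398149  ] [0.47222836 0.10464899 0.15320582]
```

View pics/m8.png

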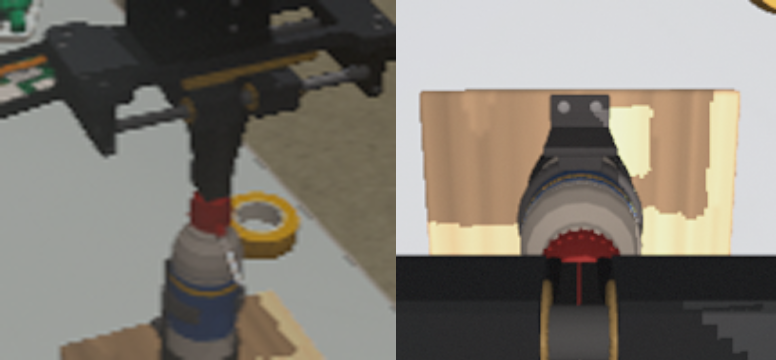

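Emit:
drive_tool(moves=[[[1, 0, 0, 1, 0, 0, 0], [1, 0, 0, 2, 0, 0, 0], [1, 0, 0, 2, 0, 0, 0]]])

```text
time_s: 13.7
eef_pos: [0.4721, 0.1047, 0.1511]
tcp_rot: [0.724, 0.69, 0.0, 0.0]
wrist_force: [-0.6, 0.1, 0.5]
finger_gap: 0.004
gripper_force: 0.0
```

Emit:
drive_tool(moves=[[[1, 0, 0, 1.5, 0, 0, 0], [1, 0, 0, 3, 0, 0, 0], [1, 0, 0, 4.5, 0, 0, 0], [1, 0, 0, 4.5, 0, 0, 0]]])

```text
time_s: 14.1
eef_pos: [0.4723, 0.1047, 0.147]
tcp_rot: [0.724, 0.69, 0.001, 0.001]
wrist_force: [-2.5, 0.1, 5.4]
finger_gap: 0.003
gripper_force: 3.1
```

Emit:
drive_tool(moves=[[[1, 0, 0, 1.5, 0, 0, 0], [1, 0, 0, 3, 0, 0, 0], [1, 0, 0, 4, 0, 0, 0], [1, 0, 0, 4, 0, 0, 0], [1, 0, 0, 4, 0, 0, 0], [1, 0, 0, 4, 0, 0, 0]]])

```text
time_s: 14.7
eef_pos: [0.4723, 0.1047, 0.1447]
tcp_rot: [0.724, 0.69, 0.001, 0.001]
wrist_force: [-4.7, -0.1, 18.1]
finger_gap: -0.001
gripper_force: 9.5
```

Emit:
drive_tool(moves=[[[1, 0, 0, -3, 0, 0, 0], [1, 0, 0, -10, 0, 0, 0], [0.4, 0, 0, -40, 0, 0, 0], [0.4, -5, 0, -70, 0, 0, 0], [0.4, -50, 0, -70, 0, 0, 0], [0.4, -100, 0, -70, 0, 0, 0], [0.4, -145, 0, -70, 0, 0, 0], [0.4, -172, 0, -40, 0, 0, 0], [0.4, -172, 0, 5, 0, 0, 0], [0.4, -172, 0, 10, 0, 0, 0], [0.4, -172, 0, 10, 0, 0, 0]]])

```text
time_s: 15.8
eef_pos: [0.4628, -0.0666, 0.1318]
tcp_rot: [0.724, 0.69, -0.0, -0.001]
wrist_force: [1.1, -0.6, 0.5]
finger_gap: 0.594
gripper_force: 0.0
```

Run:
```python
from h import *
c,im=snap('wrist','w9.png'); s=robot.get_state()
for l in ('unit_center','fader_grip','red_dot'):
    for d in viewer.cut_out(l,'wrist')[:2]: print(l,d['conf'],d['point'],d['pixels'].sum())
print(s['finger_gap'])
h=cv2.cvtColor(im,cv2.COLOR_RGB2HSV); m=((h[...,0]<8)|(h[...,0]>172))&(h[...,1]>120)&(h[...,2]>80)
n,_,st,ce=cv2.connectedComponentsWithStats(m.astype(np.uint8))
for i in range(1,n):
    if st[i,4]>60: print(st[i],ce[i],'mid if dot',ray(c,ce[i],.043)[:2]-.0495*np.array([.0488,.9988]))
print('dot exp',proj(c,[.4648+.0024,-.0519+.0495,.043]))
goto(.4642,-.0675,.049,-.0488)
c,im=snap('top')
h=cv2.cvtColor(im,cv2.COLOR_RGB2HSV); m=((h[...,0]<8)|(h[...,0]>172))&(h[...,1]>100)&(h[...,2]>60)
n,_,st,ce=cv2.connectedComponentsWithStats(m.astype(np.uint8))
print([(st[i,4],ce[i].round(1),ray(c,ce[i],.15).round(3)) for i in range(1,n) if st[i,4]>30 and ce[i][1]<200])
```

```text
unit_center 0.57 [275.4, 182.4] 6003
fader_grip 0.87 [274.7, 221.6] 408
red_dot 0.66 [276.3, 184.0] 5938
0.5972905002690585
[272 126  10  10  83] [276.37349398 130.54216867] mid if dot [ 0.46391087 -0.05109247]
dot exp [277.54851008 131.47794738]
t 16.0 shift mm [-0.6 -1.3 85.4] turn [0.0049 0.0012 0.0012] yaw now -0.0476 pos [ 0.4651 -0.0669  0.1344]
[]
```

Run:
```python
from h import *
c,im=snap('wrist')
d=viewer.cut_out('fader_grip','wrist')[0]; ys,xs=np.nonzero(d['pixels']); print(xs.min(),xs.max(),ys.min(),ys.max())
for z in (.053,.06):
  p=ray(c,d['point'],z); print(p, 30+1000*(p[:2]-[.4640,-.0513])@np.array([.0488,.9988]))
t=ray(c,((xs.min()+xs.max())/2,ys.max()),.06);print('far top edge',t)
goto(.4640,-.0675,.049,-.0488)
```

```text
260 285 212 228
[ 0.46195339 -0.07252086  0.053     ] 8.70472643980671
[ 0.46211687 -0.0704091   0.06      ] 10.821934803894965
far top edge [ 0.46243923 -0.07635363  0.06      ]
t 16.15 shift mm [-0.5 -1.  85. ] turn [0.0042 0.0009 0.0009] yaw now -0.0479 pos [ 0.4647 -0.0669  0.134 ]
```

Emit:
drive_tool(moves=[[[0.4, -3.6, -1.7, 30, 0.002, 0, 0], [0.4, -3.6, -1.7, 60, 0.002, 0, 0], [0.4, -3.6, -1.7, 78, 0.002, 0, 0], [0.4, -3.6, -1.7, 85, 0.002, 0, 0], [0.4, -3.6, -1.7, 85, 0.002, 0, 0], [1, -3.6, -1.7, 85, 0.002, 0, 0], [1, -3.6, -1.7, 85, 0.002, 0, 0], [1, -3.6, -1.7, 85, 0.002, 0, 0], [1, -3.6, -1.7, 85, 0.002, 0, 0], [1, -3.6, -1.7, 85, 0.002, 0, 0], [1, -3.6, -1.7, 85, 0.002, 0, 0], [1, -3.6, -1.7, 85, 0.002, 0, 0], [1, -3.6, -1.7, 85, 0.002, 0, 0]]], squeeze=6)

```text
time_s: 17.45
eef_pos: [0.4626, -0.0708, 0.0479]
tcp_rot: [0.724, 0.69, 0.0, 0.0]
wrist_force: [0.6, 0.8, 2.9]
finger_gap: 0.226
gripper_force: 6.0
```

Emit:
drive_tool(moves=[[[1, 4, 0, -1, 0, 0, 0], [1, 10, 0, -1, 0, 0, 0], [1, 16, 0, -1, 0, 0, 0], [1, 22, 0, -1, 0, 0, 0], [1, 28, 0, -1, 0, 0, 0], [1, 34, 0, -1, 0, 0, 0], [1, 40, 0, -1, 0, 0, 0], [1, 45, 0, -1, 0, 0, 0], [1, 49, 0, -1, 0, 0, 0], [1, 51, 0, -1, 0, 0, 0], [1, 51, 0, -1, 0, 0, 0]]])

```text
time_s: 18.55
eef_pos: [0.4646, -0.0194, 0.0488]
tcp_rot: [0.724, 0.69, -0.0, -0.0]
wrist_force: [1.7, 0.6, -1.4]
finger_gap: 0.229
gripper_force: 6.0
```

Run:
```python
from h import *
c,im=snap('wrist','w10.png'); s=robot.get_state(); print(s['eef_pos'],s['wrist_force'])
for l in ('fader_grip','unit_center'):
    for d in viewer.cut_out(l,'wrist')[:2]:
        ys,xs=np.nonzero(d['pixels']); print(l,d['conf'],d['point'],xs.min(),xs.max(),ys.min(),ys.max(),ray(c,d['point'],.055))
h=cv2.cvtColor(im,cv2.COLOR_RGB2HSV); m=((h[...,0]<8)|(h[...,0]>172))&(h[...,1]>120)&(h[...,2]>80)
n,_,st,ce=cv2.connectedComponentsWithStats(m.astype(np.uint8))
for i in range(1,n):
    if st[i,4]>40: print(st[i],ce[i],'mid if dot',ray(c,ce[i],.043)[:2]-.0495*np.array([.0488,.9988]))
```

```text
[ 0.46461753 -0.01955465  0.04879133] [ 1.30945322  0.55543476 -1.81842373]
fader_grip 0.66 [274.0, 232.6] 245 306 196 317 [ 0.46452254 -0.00510665  0.055     ]
fader_grip 0.56 [274.3, 254.7] 257 294 248 260 [ 0.46404889 -0.01747808  0.055     ]
unit_center 0.93 [274.9, 229.7] 245 307 196 318 [ 0.46507177 -0.00354123  0.055     ]
unit_center 0.17 [278.4, 108.7] 137 422 0 257 [0.46975791 0.05645759 0.055     ]
[269 210  15  15 166] [275.91566265 216.71084337] mid if dot [ 0.46336067 -0.04942485]
```

Emit:
drive_tool(moves=[[[1, 2, 0, 0, 0, 0, 0], [1, 4, 0, 0, 0, 0, 0], [1, 4, 0, 0, 0, 0, 0], [1, 4, 0, 0, 0, 0, 0]]])

```text
time_s: 19.1
eef_pos: [0.4649, -0.016, 0.0488]
tcp_rot: [0.724, 0.69, -0.0, 0.0]
wrist_force: [0.2, -2.2, 0.5]
finger_gap: 0.229
gripper_force: 6.0
```

Run:
```python
from h import *
c,im=snap('wrist','w11.png'); s=robot.get_state(); print(s['eef_pos'],s['wrist_force'])
for d in viewer.cut_out('fader_grip','wrist')[:2]:
        ys,xs=np.nonzero(d['pixels']); print(d['conf'],d['point'],xs.min(),xs.max(),ys.min(),ys.max(),ray(c,d['point'],.055))
h=cv2.cvtColor(im,cv2.COLOR_RGB2HSV); m=((h[...,0]<8)|(h[...,0]>172))&(h[...,1]>120)&(h[...,2]>80)
n,_,st,ce=cv2.connectedComponentsWithStats(m.astype(np.uint8))
for i in range(1,n):
    if st[i,4]>40: print(st[i],ce[i],'mid if dot',ray(c,ce[i],.043)[:2]-.0495*np.array([.0488,.9988]))
```

```text
[ 0.46498817 -0.01598258  0.04885034] [ 1.06731589 -2.57229927  1.06975407]
[269 214  15  14 160] [275.85625 220.25625] mid if dot [ 0.46353289 -0.04804967]
```

Emit:
drive_tool(moves=[[[1, 1, 0, 0, 0, 0, 0], [1, 2, 0, 0, 0, 0, 0], [1, 3, 0, 0, 0, 0, 0], [1, 3, 0, 0, 0, 0, 0]]])

```text
time_s: 19.6
eef_pos: [0.4653, -0.013, 0.0491]
tcp_rot: [0.724, 0.69, -0.0, 0.0]
wrist_force: [-0.0, -5.3, 4.4]
finger_gap: 0.23
gripper_force: 6.0
```

Run:
```python
from h import *
c,im=snap('wrist','w12.png'); s=robot.get_state(); print(s['eef_pos'],s['wrist_force'])
h=cv2.cvtColor(im,cv2.COLOR_RGB2HSV); m=((h[...,0]<8)|(h[...,0]>172))&(h[...,1]>120)&(h[...,2]>80)
n,_,st,ce=cv2.connectedComponentsWithStats(m.astype(np.uint8))
for i in range(1,n):
    if st[i,4]>40: print(st[i],ce[i],'mid if dot',ray(c,ce[i],.043)[:2]-.0495*np.array([.0488,.9988]))
```

```text
[ 0.46525767 -0.01294956  0.04909087] [-0.8481733  -5.73489192  5.47512828]
[269 216  15  14 162] [275.7654321  222.45679012] mid if dot [ 0.46372912 -0.04637344]
```

Emit:
drive_tool(moves=[[[1, -5, 0, 0, 0, 0, 0], [1, -11, 0, 0, 0, 0, 0], [1, -17, 0, 0, 0, 0, 0], [1, -23, 0, 0, 0, 0, 0], [1, -29, 0, 0, 0, 0, 0], [1, -35, 0, 0, 0, 0, 0], [1, -41, 0, 0, 0, 0, 0], [1, -47, 0, 0, 0, 0, 0], [1, -53, 0, 0, 0, 0, 0], [1, -58, 0, 0, 0, 0, 0], [1, -62, 0, 0, 0, 0, 0], [1, -64, 0, 0, 0, 0, 0], [1, -64, 0, 0, 0, 0, 0]]])

```text
time_s: 20.95
eef_pos: [0.4616, -0.0769, 0.0487]
tcp_rot: [0.724, 0.689, -0.0, -0.0]
wrist_force: [1.0, 0.7, -1.7]
finger_gap: 0.228
gripper_force: 6.0
```

```bash
cat > chk.py <<'E'
from h import *
c,im=snap('wrist'); s=robot.get_state(); print(s['eef_pos'],s['wrist_force'],s['finger_gap'])
u=np.array([.0488,.9988]);mid=None
h=cv2.cvtColor(im,cv2.COLOR_RGB2HSV); m=((h[...,0]<8)|(h[...,0]>172))&(h[...,1]>120)&(h[...,2]>80)
n,_,st,ce=cv2.connectedComponentsWithStats(m.astype(np.uint8))
for i in range(1,n):
    if st[i,4]>40 and st[i,4]<300:
        mid=ray(c,ce[i],.043)[:2]-.0495*u; print(st[i],ce[i],'mid if dot',mid)
for d in viewer.cut_out('fader_grip','wrist')[:2]:
    ys,xs=np.nonzero(d['pixels']); p=ray(c,d['point'],.057); print('cap',d['conf'],d['point'],xs.min(),xs.max(),ys.min(),ys.max(),p)
    if mid is not None: print('fader',30+1000*(p[:2]-mid)@u)
E
python3 chk.py
```

```text
[ 0.46168157 -0.07676561  0.04877094] [ 1.39118511  0.06040104 -1.73707064] 0.22767400258492454
[269 107  15  17 205] [275.9902439  115.11219512] mid if dot [ 0.46312624 -0.05290524]
cap 0.73 [284.1, 91.9] 136 424 0 317 [0.46976966 0.00612451 0.057     ]
fader 89.28311038437899
cap 0.64 [274.4, 254.5] 258 294 249 260 [ 0.46116858 -0.07398914  0.057     ]
fader 8.845871099479197
```

Emit:
drive_tool(moves=[[[1, -3, 0, 0, 0, 0, 0], [1, -6, 0, 0, 0, 0, 0], [1, -8, 0, 0, 0, 0, 0], [1, -8, 0, 0, 0, 0, 0]]])

```text
time_s: 21.45
eef_pos: [0.4615, -0.0845, 0.0489]
tcp_rot: [0.724, 0.689, 0.0, -0.0]
wrist_force: [1.7, 3.0, 0.3]
finger_gap: 0.228
gripper_force: 6.0
```

```bash
python3 chk.py
```

```text
[ 0.46152328 -0.08452476  0.0489095 ] [1.70614494 4.13245843 2.18750581] 0.22692525061032456
[268  95  17  17 230] [275.73913043 103.2       ] mid if dot [ 0.46315631 -0.05475708]
cap 0.63 [278.3, 253.3] 258 294 247 260 [ 0.46309106 -0.08115324  0.057     ]
fader 3.632338207969404
```

Emit:
drive_tool(moves=[[[1, -1, 0, 0, 0, 0, 0], [1, -1, 0, 0, 0, 0, 0], [1, 1, 0, 0, 0, 0, 0], [0.5, 1, 0, 0, 0, 0, 0], [0.5, 1, 0, 0, 0, 0, 0], [0.4, 1, 0, 0, 0, 0, 0], [0.4, 1, 0, 0, 0, 0, 0], [0.4, 1, 0, -20, 0, 0, 0], [0.4, 1, 0, -60, 0, 0, 0], [0.4, 1, 0, -100, 0, 0, 0], [0.4, 1, 0, -140, 0, 0, 0], [0.4, 1, 0, -180, 0, 0, 0], [0.4, 1, 0, -200, 0, 0, 0], [0.4, 1, 0, -200, 0, 0, 0], [0.4, 1, 0, -200, 0, 0, 0]]])

```text
time_s: 23.05
eef_pos: [0.461, -0.0835, 0.2484]
tcp_rot: [0.724, 0.69, -0.0, -0.0]
wrist_force: [0.4, 0.6, -0.2]
finger_gap: 0.599
gripper_force: 0.0
```

```bash
python3 chk.py
python3 - <<'E'
from h import *
c,im=snap('wrist','w14.png')
g=cv2.cvtColor(im,cv2.COLOR_RGB2GRAY)
u=np.array([.0488,.9988])
for d in viewer.cut_out('unit_center','wrist')[:1]:
    ys,xs=np.nonzero(d['pixels']); print(d['conf'],xs.min(),xs.max(),ys.min(),ys.max())
    a=ray(c,(276,ys.min()),.043);b=ray(c,(276,ys.max()+1),.043);print((a+b)/2,np.linalg.norm(a-b))
# profile along slot offset 6 mm to side of slot, as distance from plate mid
for off in (0,.007):
  for t in range(-64,-10,2):
    P=np.array([.4638+.9988*off,-.0540-.0488*off])+u*t/1000
    q=proj(c,[*P,.043]).round().astype(int); print(t,g[q[1],q[0]],end='; ')
  print()
for l,r in (('tape_roll',.018),('solder_spool',.04)):
    for d in viewer.cut_out(l,'wrist')[:1]: print(l,d['conf'],ray(c,d['point'],r))
E
```

```text
[ 0.46049695 -0.08330529  0.24753692] [-0.96999115  0.08068256 -0.11832017] 0.6003806223596753
[ 78  93  17  17 191] [ 87.2617801  100.34031414] mid if dot [ 0.2549188 -0.0265932]
cap 0.5 [274.3, 187.7] 268 285 183 192 [ 0.45926121 -0.08289252  0.057     ]
fader -16.25984539775677
0.59 262 293 105 211
[ 0.46134379 -0.05322494  0.043     ] 0.12264196331987069
-64 213; -62 213; -60 228; -58 238; -56 236; -54 237; -52 236; -50 236; -48 236; -46 236; -44 240; -42 198; -40 153; -38 134; -36 91; -34 51; -32 129; -30 45; -28 52; -26 23; -24 28; -22 28; -20 26; -18 26; -16 28; -14 26; -12 29; 
-64 216; -62 216; -60 229; -58 238; -56 239; -54 239; -52 238; -50 237; -48 236; -46 237; -44 241; -42 200; -40 153; -38 133; -36 90; -34 54; -32 129; -30 47; -28 53; -26 18; -24 133; -22 153; -20 152; -18 152; -16 151; -14 152; -12 152;
```

Run:
```python
from h import *
c,im=snap('wrist','w15.png'); g=cv2.cvtColor(im,cv2.COLOR_RGB2GRAY).astype(int)
u=np.array([.0488,.9988]);v=np.array([.9988,-.0488]);S=np.array([.4655,-.0514]);L=[]
for a in (-.0728,.0728):
    P=S+a*v+.078*u; q=proj(c,[*P,.012]).round().astype(int); w=g[q[1]-5:q[1]+6,q[0]-5:q[0]+6]
    wt=np.clip(np.median(w)-25-w,0,None); yy,xx=np.mgrid[-5:6,-5:6]; o=q+np.array([(wt*xx).sum(),(wt*yy).sum()])/wt.sum(); Q=ray(c,o,.012)[:2];L.append(Q);print(q,o,Q)
st=sum(L)/2-.078*u; print('station',st)
h=cv2.cvtColor(im,cv2.COLOR_RGB2HSV); m=(((h[...,0]<8)|(h[...,0]>172))&(h[...,1]>110)&(h[...,2]>70)).astype(np.uint8); m[:,:255]=0;m[:,300:]=0
n,_,s,ce=cv2.connectedComponentsWithStats(m)
for i in range(1,n):
    if s[i,4]>12: print(s[i],ce[i],'unit',ray(c,ce[i],.043)[:2]-.0495*u,'diff',ray(c,ce[i],.043)[:2]-.0495*u-st)
# nozzle red area and bystanders from top camera
t,it=snap('top'); 
for l in ('tape_roll','solder_spool','handheld'):
    print(l,[(round(d['conf'],2),np.round(d['point'],1)) for d in viewer.cut_out(l,'top')[:2]])
```

```text
[218  90] [217.25308642  89.8287037 ] [0.39631712 0.03042373]
[340  90] [342.01321586  89.48164464] [0.54429128 0.02334991]
station [ 0.4664978  -0.05101958]
[274 112   7   8  39] [277.17948718 115.58974359] unit [ 0.46350172 -0.0529885 ] diff [-0.00299609 -0.00196891]
tape_roll [(0.85, array([252.5, 179.5]))]
solder_spool [(0.79, array([255.9, 271.5]))]
handheld [(0.96, array([156.2, 196.5]))]
```

```bash
python3 -c "
from bench import close_job
print(close_job())"
```

```text
the job is handed in; nothing more can be done
None
```

I handed the job in; `close_job()` gave no verdict, but by my measurements the unit stands about 3.5 mm from the aim spot, red dot towards the can. I pressed the nozzle to its hard stop and released it, slid the fader to the red-dot end and back (now about 0.3 mm from the plain end), and saw no sign of the bystanders moving; I didn't re-measure that the nozzle sprang fully up.

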